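Draw the filter of a bench dust extractor for gold recovery

TASK

Shut off the dust extractor's inlet first: take the steel shutter plate out of the wooden rack and slide it fully home in the slot of the slide gate, and let it go. Then swing the filter box's flap up until it stands open by itself, draw the filter cassette out of its well and finish holding it, upright and still, a few centimetres above the rim of the steel pan with its whole length over the pan, so that falling gold dust is caught; the job ends with the filter still in the gripper. Keep the filter upright all the way, leave the flap open and the shutter in, and do not push the pan or anything else lying on the bench about.

Things in the scene. Friction and masses are not known exactly. Their poses are not given: they have to be found in the camera images.
- extractor: Bench dust extractor, fixed: a row 400 mm long along its y: hood, slide gate, duct, filter box (centre), fan, motor. Origin under the filter box's centre, z up. Box: 150 (x) by 130 mm (y), rim 115 mm high (124 mm wide inside in y); inside, a deck 100 mm high has a well 116 (x) by 28 mm (y) in its middle, floor 15 mm above the bench, holding the filter. Fan top 95 mm high.
- gate_mouth (a point): Centre of the slide gate's slot mouth, 110 mm above the bench, 155 mm in -y of the extractor's origin; axes as the extractor's. Slot 81 mm (x) by 11 mm (y), edges chamfered 4 mm, straight down 98 mm; gate block 104 by 24 mm.
- shutter_grip (a point): In the shutter's grip. Loose steel plate 76 (x) by 6 (y) by 108 mm tall, about 0.2 kg; black grip block on top 54 (x) by 12 (y) by 32 mm tall; this point is mid x and y, 126 mm above the plate's lower edge, 14 mm below the grip's top. Stands upright in the rack, lower edge 12 mm above the bench. Fully home in the gate the lower edge is again 12 mm above the bench, this point 28 mm above the gate mouth.
- shutter_foot (a point): Middle of the shutter plate's lower edge, 126 mm below shutter_grip, same axes; origin of the shutter.
- rack: Hardwood block fixed to the bench, 104 (x) by 110 (y) by 48 mm tall; origin under its centre. Two slots along x at y = -28 and +28 mm, 80 by 10 mm, 36 mm deep: one holds the shutter (tall, with grip), the other the drawplate (lower, no grip); which is which varies.
- flap (a joint): Angle of the filter box's flap, rad: 0 shut (it starts shut or a little ajar), 1.57 upright, 1.83 at its stop, leaning back towards the gate. Stiff hinge: it stays where it is left; lifting at the handle takes about 3 N. A grey cover 152 (x) by 132 (y) by 35 mm deep, its top 150 mm above the bench when shut.
- flap_hinge (a point): Middle of the flap's hinge line, which runs along the extractor's x; fixed, 65 mm in -y of the extractor's origin, 115 mm above the bench; axes as the extractor's.
- flap_handle (a point): Middle of the flap's bow handle: a round steel bar 10 mm thick, 90 mm long along x, 38 mm off the flap's front face on the motor side, free all round. At flap angle a it lies at y = 170 cos a - 16 sin a, z = 170 sin a + 16 cos a (mm) from flap_hinge; shut: 131 mm above the bench. Its axes turn with the flap.
- filter_grip (a point): In the filter cassette's grip. Loose aluminium frame with pleated paper, 110 (x) by 22 (y) by 90 mm tall, about 0.25 kg; black grip block on top 60 (x) by 12 (y) by 36 mm tall; this point is mid x and y, 110 mm above the lower edge, 16 mm below the grip's top. Stands upright in the well under the shut flap, axes as the extractor's, this point 125 mm above the bench; comes straight up.
- filter_low_a (a point): Mid thickness of the cassette's lower edge at its -x end: 110 mm below and 55 mm in -x of filter_grip.
- filter_low_b (a point): The same at its +x end: 55 mm in +x of filter_grip.
- pan: Open steel sweeps pan, loose on the bench on the left, 200 (x) by 140 (y) mm, rim 30 mm above the bench, 0.6 kg; origin under its centre.
- drawplate: Bystander: dark steel drawplate with rows of small holes, 74 x 6 x 62 mm, standing in the rack's other slot; origin mid lower edge.
- pliers: Bystander: pliers with red handles, 145 mm long, 14 mm high, lying on the bench.
- ring_clamp: Bystander: wooden ring clamp with a brass band, 115 mm long, 24 mm high.
- flux: Bystander: white bottle, 48 mm across, 105 mm high; origin at its foot.
- tin: Bystander: amber glass jar with metal lid, 64 mm across, 50 mm high; origin at its foot.
- bench_block: Bystander: steel bench block on a rubber base, 90 x 90 x 30 mm; origin at its foot.
- mandrel: Bystander: tapered ring mandrel upright on a wooden foot 80 x 80 mm, 201 mm high; origin at its foot.
There are look-alikes about, which are no part of the job. Leave any turquoise look-alike of the part that bears shutter_grip alone.

How it is judged:
On the way, in this order (a step that is already met when the one before it is completed fails the run):
1. shutter plate fully home in the slide gate and let go (z of shutter_foot in the frame of gate_mouth below -0.092 m and x of shutter_foot in the frame of gate_mouth between -0.008 and 0.008 m and y of shutter_foot in the frame of gate_mouth between -0.006 and 0.006 m and angle between shutter_grip's own z axis and vertical below 0.1 rad and contact force between the fingers and shutter below 0.05 N), for 0.2 s.
2. flap standing open by itself (value of joint flap above 1.4 rad and contact force between the arm and flap below 0.05 N), for 0.2 s.
3. filter cassette drawn clear of its well, upright, in the fingers (height (world z) of each of filter_low_a, filter_low_b above 0.12 m and contact force between the fingers and filter above 1 N), for 0.1 s.
At the end, for the whole second after the job is handed in: Fingers hold the cassette still, upright within 0.2 rad, both ends of its lower edge inside the pan's outline, 5 to 120 mm above its rim and not touching it; shutter within 6 mm of fully home, let go; flap over 1.4 rad open (all of step 1 and x of filter_low_a in the frame of pan between -0.1 and 0.1 m and y of filter_low_a in the frame of pan between -0.07 and 0.07 m and height (world z) of filter_low_a between 0.035 and 0.15 m and x of filter_low_b in the frame of pan between -0.1 and 0.1 m and y of filter_low_b in the frame of pan between -0.07 and 0.07 m and height (world z) of filter_low_b between 0.035 and 0.15 m and angle between filter_grip's own z axis and vertical below 0.2 rad and linear speed of filter below 0.03 m/s and angular speed of filter below 0.3 rad/s and contact force between the fingers and filter above 1 N and contact force between filter and pan below 0.05 N and value of joint flap above 1.4 rad); the arm keeps its last pose, push and grip.
It fails at once if filter cassette tipped more than 0.5 rad (dust spilled) (angle between filter_grip's own z axis and vertical above 0.5 rad).
It fails at once if the pan or a bystander pushed away by more than 30 mm (drawplate 20 mm) (distance of drawplate from where it was at the start of the episode above 0.02 m or distance of any of pliers, ring_clamp, flux, tin, bench_block, mandrel, pan from where it was at the start of the episode above 0.03 m).
It also fails if it takes over 72 s, if anything falls off the work surface, if the arm or the gripper's body presses on something with over 40 N, if the wrist force passes 120 N, or if a joint passes its speed limit or range.

ROBOT

A 6-joint arm with a two-finger parallel gripper is mounted at the origin on the work surface. World frame = base frame: x ahead of the robot, y to its left, z up, the work surface at z = 0. Lengths are in m, angles in rad, forces in N, time in s.
With the tool pointing down it reaches from about 0.35 to 0.975 m from the base axis. Payload 4.9 kg.
Tool frame: the origin (TCP) lies at the very end of the fingers, on their centre line; the grasp point (between the pads) lies 19 mm behind it; z points along the fingers, y is the direction in which the jaws open and shut (so a half turn about z gives the same grasp; the last joint's range is limited). The gripper opens to 85 mm and grips with 20 to 120 N. Pads are 22 mm wide; open, the fingers measure 114 mm over their backs; the gripper's body (76 mm by 85 mm) begins 54 mm behind the grasp point. The pads swing forward as they close: fully open they stand 13 mm farther back than shut.
Start: joints at [1.04, 0.053, 1.613, -0, 1.476, -0.119], TCP at [0.25, 0.573, 0.231] pointing down, gripper open.
Joint ranges: [-3.01, 3.01], [-1.01, 2.22], [0.06, 2.58], [-1.02, 4.17], [0.09, 2.62], [-3.14, 3.14]. Speed limits (rad/s): [2.57, 2.57, 3.14, 3.14, 3.14, 3.14].

INTERFACE

Orientations are given as a unit quaternion [w, x, y, z].
In Python, from plant import state, eyes, job_done gives the robot as it stands.
- The arm moves only by the tool apply_moves, never from a script. Its argument "commands" is a list of rows, each an object with "linear": the shift along the tool's x, y, z in m, a list of three; "delta_rot": the turn, a rotation vector about the tool's x, y, z in degrees, a list of three; "fingers": the closure in counts, from 0 (fully open) to 255 (shut). In form: [{"linear": [x, y, z], "delta_rot": [wx, wy, wz], "fingers": fingers}, ...]. A call has exactly 8 rows; each row is the pose to reach, as a shift and turn from the pose commanded when the call began, along the tool's axes at that moment; what a row does not reach only later rows make up. A row lasts 1/10 s, in which the tool goes at most 50 mm and 8.59 degrees, less where a joint would pass 70% of its speed; a pose out of reach is approached as far as the arm can. A call with a gripper value outside its range is refused whole. The fingers move at their own pace and stop on an object; the grip force is fixed at half the most. Time passes only in rows, so rows that repeat a pose let the fingers close, or fill a call up. It gives the time, the measured TCP pose, the force and the opening at its end, in the units of the state.
- state(): the state, without advancing time (a new reading comes with each control period).
- eyes.grab_frame(name): name is "scene" or "top"; returns the picture (384x512x3 uint8, red, green, blue); there is no depth.
- eyes.camera_params(name): a dict with "fx", "fy", "cx", "cy" (pixels), "position" and "rotation" of the camera in the world. Camera axes: x right, y down, z forward; pixel columns grow to the right and rows downward; lengths in m; the calibration is good to about 2 mm. A picture is of the moment at which its call begins. camera_params takes no time and is no camera call.
- job_done(): hands the job in, once; it reports no verdict.
The state is a dict: "time": time; "joint_pos": joint angles; "joint_vel": joint speeds; "joint_efforts": joint torques, N m; "tool_pos": TCP position; "tool_rot": TCP orientation; "contact_force": force on the tool from outside, world axes, zero at the start; "ft_torque": the same for the moment, N m; "gripper_width": opening from 0.0 (shut) to 1.0 (fully open).
Only numpy, scipy, OpenCV 4.12 (cv2) and the standard library are available. Lean on these libraries where they do the work, as an engineer would, in place of code of your own. Each camera call takes 0.05 s, during which the arm holds its last target.

## Working session

There is one attempt and no reset: what is moved stays moved. The work goes in short steps, Python scripts to look and compute and a tool call to move; the robot and the scene stay as the last step left them, time stands still between calls to the robot, and variables do not carry over. Pictures are saved under pics/ and viewed, and the job is handed in when it is done.

Besides the shell and the picture viewer there is one more tool, called after "Request:" by a JSON object that holds its "fn" and its "kwargs", one argument or row to a line. apply_moves: Moves the arm, as the interface text tells. Its arguments: {"type":"object","properties":{"commands":{"type":"array","items":{"type":"object","properties":{"linear":{"type":"array","items":{"type":"number"}},"delta_rot":{"type":"array","items":{"type":"number"}},"fingers":{"type":"number"}}}}},"required":["commands"]}

```bash
mkdir -p pics; ls; python3 - <<'E'
from plant import state, eyes
import cv2
s=state()
for k in s: print(k,s[k])
for n in("scene","top"):
    print(n,eyes.camera_params(n))
    cv2.imwrite(f"pics/{n}0.png",cv2.resize(eyes.grab_frame(n)[:,:,::-1],(800,600),interpolation=cv2.INTER_CUBIC))
E
```

```text
pics
time 0.0
joint_pos [ 1.04001749e+00  5.33694727e-02  1.61430902e+00  3.10928437e-05
  1.47599363e+00 -1.18977389e-01]
joint_vel [0.00034442 0.00028215 0.00048302 0.00139828 0.0015932  0.00105287]
joint_efforts [-9.32474832e-04 -3.93717992e+01 -3.70159185e+01 -1.92567295e-04
  7.33432593e-03  1.28542510e-05]
tool_pos [0.24982214 0.57221567 0.23004623]
tool_rot [-3.46542316e-04  2.04450287e-01  9.78876396e-01 -9.80407518e-04]
contact_force [-0.02193628 -0.49054271  0.95788153]
ft_torque [ 0.03027673 -0.04459927  0.00723377]
gripper_width 0.9993875562281535
scene {'fx': 414.387447771315, 'fy': 414.387447771315, 'cx': 252.04479617401012, 'cy': 204.0048021725416, 'position': array([ 1.44908805, -0.33548573,  0.91436245]), 'rotation': array([-0.33332718,  0.75385982,  0.5131387 , -0.2393262 ])}
top {'fx': 396.7556778572092, 'fy': 396.7556778572092, 'cx': 253.0040419133, 'cy': 185.64852821603483, 'position': array([ 0.46585822, -0.00719012,  1.18340525]), 'rotation': array([-0.03265651,  0.70893985, -0.70320621,  0.04288211])}
```

View pics/scene0.png

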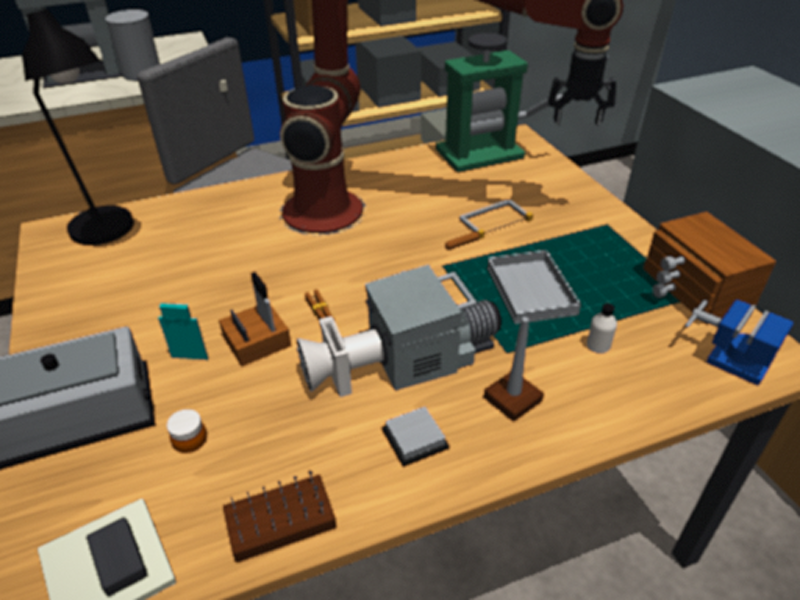

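View pics/top0.png

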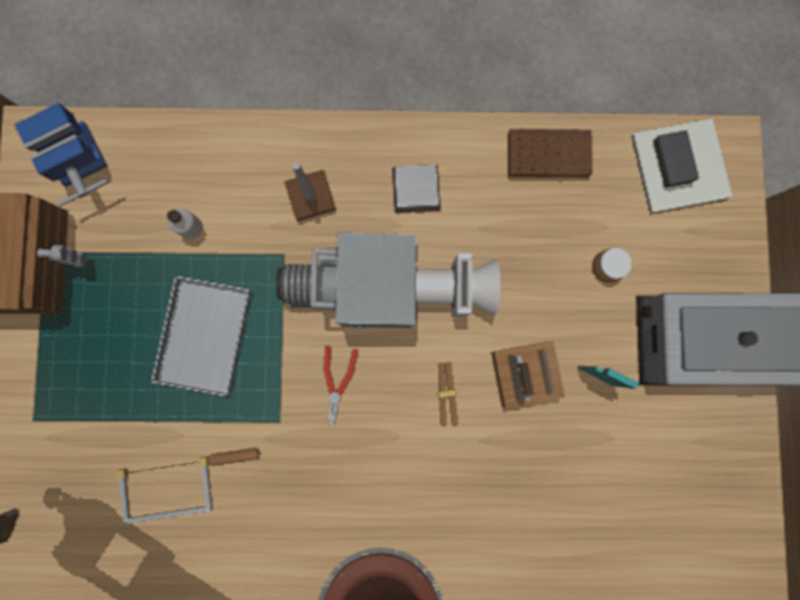

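Scene (800-px pictures): what could be taken for the shutter is (a) the tall plate with the black grip in the rack at scene (262,290) / top (520,378), (b) the turquoise stand-alone plate at scene (183,330) / top (610,376), and (c) the low drawplate in the rack at scene (238,325) / top (546,371). The description points to (a). I'll check it in close crops.

```bash
cat > h.py <<'E'
import numpy as np, cv2
from scipy.spatial.transform import Rotation as R
from plant import state, eyes
def q(r): return R.from_quat([r[1],r[2],r[3],r[0]])
P={n:eyes.camera_params(n) for n in("scene","top")}
def proj(n,p):
    c=P[n]; v=q(c["rotation"]).inv().apply(np.atleast_2d(p)-c["position"])
    return np.c_[c["fx"]*v[:,0]/v[:,2]+c["cx"],c["fy"]*v[:,1]/v[:,2]+c["cy"]]
def ray(n,uv):
    c=P[n]; d=q(c["rotation"]).apply([(uv[0]-c["cx"])/c["fx"],(uv[1]-c["cy"])/c["fy"],1]); return c["position"],d
def onz(n,uv,z):
    o,d=ray(n,uv); return o+d*(z-o[2])/d[2]
def crop(img,u0,v0,w,h,name,f=None):
    f=f or min(800/w,600/h)
    im=cv2.resize(img[v0:v0+h,u0:u0+w,::-1],None,fx=f,fy=f,interpolation=cv2.INTER_CUBIC)
    cv2.imwrite("pics/"+name,im)
E
python3 - <<'E'
from h import *
t=eyes.grab_frame("top"); s=eyes.grab_frame("scene")
np.save("t0.npy",t);np.save("s0.npy",s)
crop(t,170,140,160,120,"t_ext.png",5)
crop(t,300,205,120,80,"t_rack.png",6)
crop(s,185,160,140,100,"s_ext.png",5.6)
crop(s,95,160,100,75,"s_rack.png",8)
E
```

```text
(no output)
```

View pics/t_ext.png

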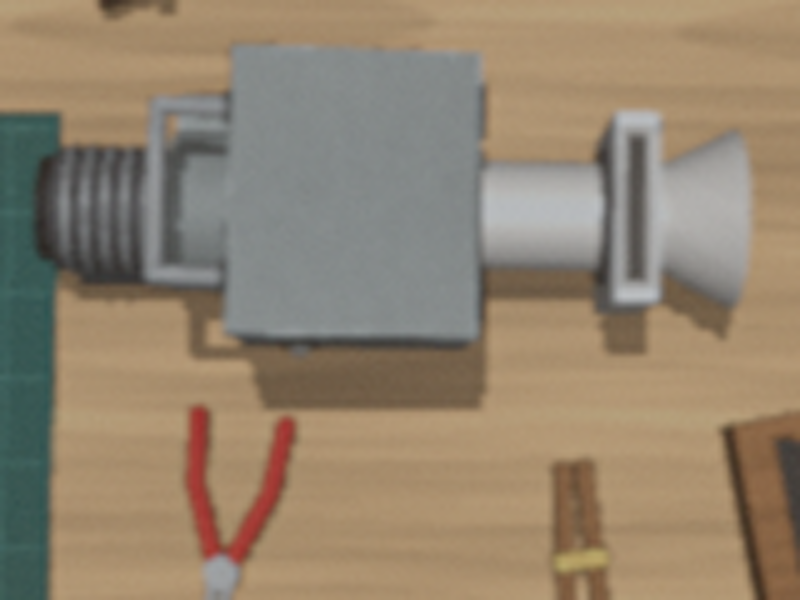

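View pics/t_rack.png

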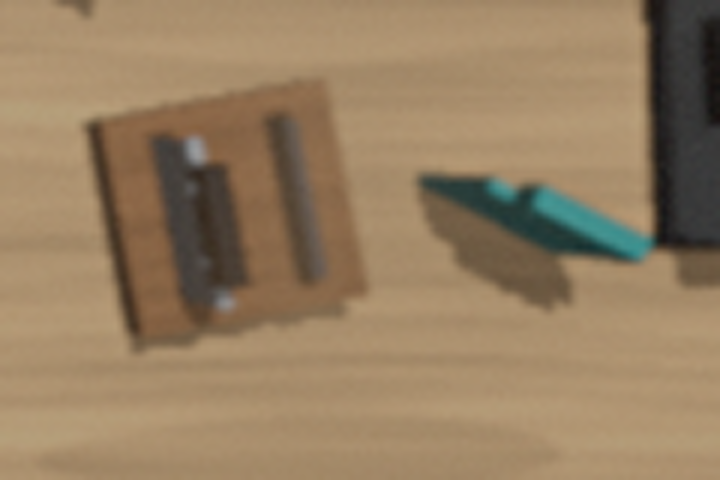

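View pics/s_ext.png

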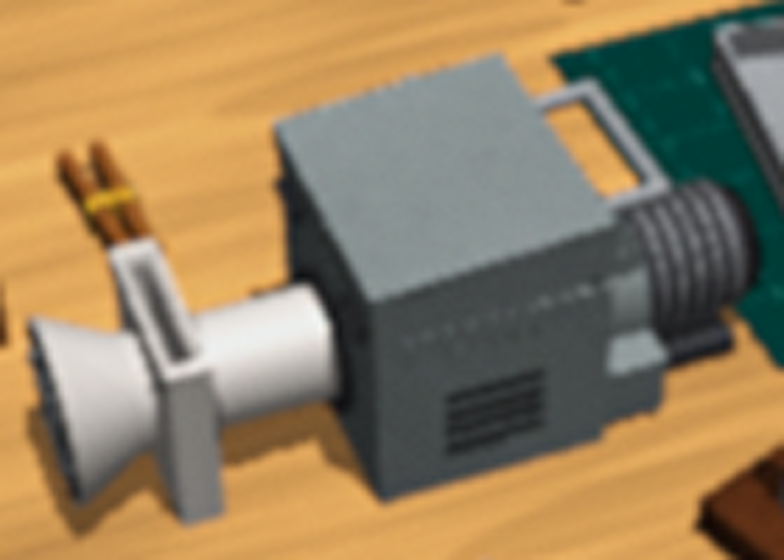

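View pics/s_rack.png

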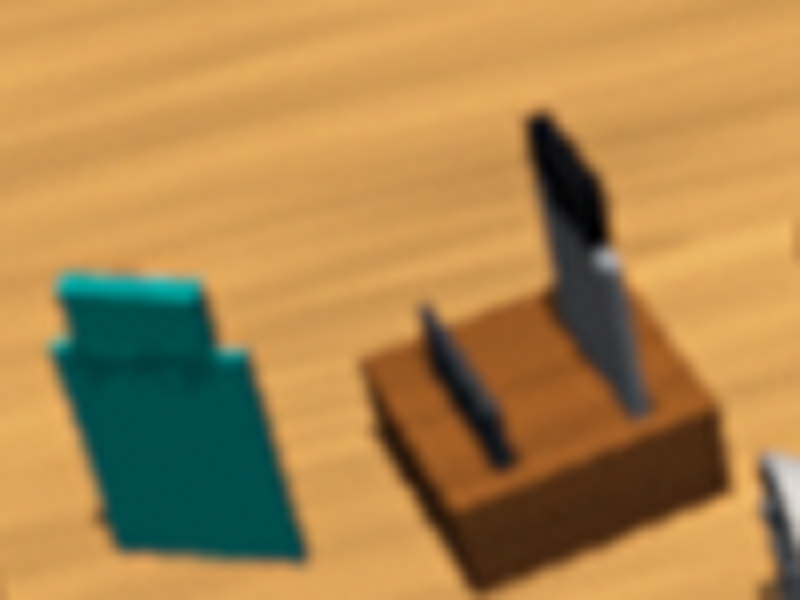

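Crop reading: the rack's left slot (+y side in the world) holds the tall grey plate with the black grip, which is the shutter. The right slot holds the low drawplate. The turquoise plate stands by itself and will be left alone. Next I fit the poses from corners.

```bash
cat > fit.py <<'E'
from h import *
from scipy.optimize import least_squares
def U(o,f,xy): return np.array([o[0]+(xy[0]+.5)/f-.5,o[1]+(xy[1]+.5)/f-.5])
def T(p,l): c,s=np.cos(p[2]),np.sin(p[2]); return np.array([p[0]+c*l[0]-s*l[1],p[1]+s*l[0]+c*l[1],l[2]])
te=lambda x,y:("top",U((170,140),5,(x,y))); se=lambda x,y:("scene",U((185,160),5.6,(x,y)))
tr=lambda x,y:("top",U((300,205),6,(x,y))); sr=lambda x,y:("scene",U((95,160),8,(x,y)))
def fl(x,y,z): return lambda a: np.array([x,-.065+y*np.cos(a)-z*np.sin(a),.115+y*np.sin(a)+z*np.cos(a)])
k=lambda *l:(lambda a:np.array(l))
E=[(te(235,45),fl(.076,.131,.035)),(te(481,55),fl(.076,-.001,.035)),(te(476,340),fl(-.076,-.001,.035)),(te(226,334),fl(-.076,.131,.035)),
(te(155,190),fl(0,.17,.016)),
(te(617,112),k(.052,-.143,.11)),(te(660,113),k(.052,-.167,.11)),(te(657,302),k(-.052,-.167,.11)),(te(612,304),k(-.052,-.143,.11)),
(se(277,127),fl(-.076,-.001,.035)),(se(500,55),fl(-.076,.131,.035)),(se(373,302),fl(.076,-.001,.035)),(se(617,220),fl(.076,.131,.035)),
(se(385,500),k(.075,-.065,0)),(se(110,250),k(-.052,-.167,.11)),(se(150,240),k(-.052,-.143,.11)),(se(165,375),k(.052,-.167,.11)),(se(212,362),k(.052,-.143,.11)),
(se(183,522),k(.052,-.167,0)),(se(222,513),k(.052,-.143,0))]
def run(E,x0):
    f=lambda p:np.concatenate([proj(o[0],T(p,l(p[3] if len(p)>3 else 0)))[0]-o[1] for o,l in E])
    r=least_squares(f,x0,loss="soft_l1"); print(np.round(r.x,4)); print(np.round(f(r.x).reshape(-1,2),1).tolist()); return r.x
if __name__=="__main__":
    e=run(E,[.55,0,0,.05])
    RK=[(tr(100,120),k(.052,.055,.048)),(tr(327,80),k(.052,-.055,.048)),(tr(368,292),k(-.052,-.055,.048)),(tr(138,335),k(-.052,.055,.048)),
    (sr(365,362),k(-.052,-.055,.048)),(sr(622,290),k(-.052,.055,.048)),(sr(718,410),k(.052,.055,.048)),(sr(455,510),k(.052,-.055,.048)),(sr(485,590),k(.052,-.055,0)),(sr(727,490),k(.052,.055,0))]
    r=run(RK,[.45,-.2,.2])
    # pan, native px from 800 picture
    tp=lambda x,y:("top",np.array([(x+.5)/1.5625-.5,(y+.5)/1.5625-.5]))
    for w in ((176,277),(249,291),(229,396),(153,383)): print(onz("top",tp(*w)[1],.03).round(4))
    for l in [(0,-.155,.11)]: print("gate",T(e,l))
    print("filter",T(e,(0,0,.125))); a=e[3]; print("handle",T(e,fl(0,.17,.016)(a)))
    print("shutter",T(r,(0,.028,.138)),"top",proj("top",T(r,(0,.028,.152))),proj("scene",T(r,(0,.028,.152))))
E
python3 fit.py
```

```text
[ 0.5964  0.0128 -0.0127  0.0505]
[[-0.5, -0.1], [0.4, -0.4], [0.4, 0.0], [-0.5, 0.0], [0.1, 0.1], [-0.3, 0.3], [-0.1, 0.3], [0.2, 0.3], [0.4, -0.3], [-1.0, -1.7], [0.2, -0.5], [-0.5, -0.6], [0.3, 0.5], [-0.8, 0.8], [0.0, -0.5], [0.7, -0.7], [0.2, 0.4], [0.1, 0.5], [-0.1, 0.8], [0.8, 0.2]]
[ 0.4375 -0.2674  0.175 ]
[[-0.2, -0.6], [-0.3, -0.3], [-0.1, 0.6], [0.2, 0.0], [-0.6, -0.8], [-0.5, -3.6], [0.5, -0.5], [-0.1, 0.1], [-1.0, 1.2], [1.3, 0.6]]
[0.6111 0.3865 0.03  ]
[0.586  0.2499 0.03  ]
[0.3925 0.2801 0.03  ]
[0.4151 0.4196 0.03  ]
gate [ 0.59443956 -0.14214015  0.11      ]
filter [0.59640887 0.01284734 0.125     ]
handle [0.59772992 0.11681508 0.1395574 ]
shutter [ 0.4326571 -0.239788   0.138    ] top [[336.98297565 241.78143184]] [[165.11211586 178.08181767]]
```

The fit is good: residuals are mostly under 1 px. The extractor is at (0.596, 0.013), yaw −0.013, with the flap about 0.05 rad ajar. The rack is at (0.4375, −0.267), yaw 0.175. The pan is at about (0.501, 0.334), yaw −0.167. The remaining shutter check is the grip top against its predicted pixel (crop about (224,223)), and it agrees. Next is a helper that gives moves in tool axes.

```bash
cat > mv.py <<'E'
import sys
from h import *
# target: x y z (grasp point) and yaw(deg) of tool y axis in world; tool down
def show(x,y,z,psi):
    s=state(); Rt=q(s["tool_rot"]); p=np.array(s["tool_pos"])
    c,si=np.cos(np.radians(psi)),np.sin(np.radians(psi))
    Y=np.array([c,si,0]);Z=np.array([0,0,-1.]);X=np.cross(Y,Z)
    tgt=R.from_matrix(np.c_[X,Y,Z]); tp=np.array([x,y,z-.019])
    print("t",round(s["time"],2),"grasp",(p+Rt.apply([0,0,-.019])).round(4),"yaw",np.degrees(np.arctan2(*Rt.as_matrix()[[1,0],1])).round(2),"w",round(s["gripper_width"],3),"F",np.round(s["contact_force"],1),"q6",round(s["joint_pos"][5],2))
    print("linear",Rt.inv().apply(tp-p).round(4),"rot",np.degrees((Rt.inv()*tgt).as_rotvec()).round(2))
if __name__=="__main__": show(*map(float,sys.argv[1:5]))
E
python3 mv.py .50 .22 .36 90; python3 mv.py .4327 -.2398 .26 100
```

```text
t 0.2 grasp [0.25   0.5724 0.2495] yaw 66.4 w 0.995 F [0.1 0.4 0.8] q6 -0.12
linear [-0.3702 -0.223  -0.1103] rot [-8.00e-02 -2.00e-02 -2.36e+01]
t 0.2 grasp [0.25   0.5724 0.2495] yaw 66.4 w 0.995 F [0.1 0.4 0.8] q6 -0.12
linear [-0.4925 -0.6712 -0.0097] rot [-7.00e-02 -3.00e-02 -3.36e+01]
```

Request:
{"fn": "apply_moves", "kwargs": {
  "commands": [
    {"linear": [-0.03,-0.018,-0.02],"delta_rot": [0,0,-3],"fingers": 100},
    {"linear": [-0.07,-0.042,-0.04],"delta_rot": [0,0,-6],"fingers": 100},
    {"linear": [-0.11,-0.066,-0.06],"delta_rot": [0,0,-9],"fingers": 100},
    {"linear": [-0.15,-0.09,-0.08],"delta_rot": [0,0,-12],"fingers": 100},
    {"linear": [-0.19,-0.114,-0.1],"delta_rot": [0,0,-15],"fingers": 100},
    {"linear": [-0.23,-0.138,-0.11],"delta_rot": [0,0,-18],"fingers": 100},
    {"linear": [-0.26,-0.156,-0.11],"delta_rot": [0,0,-21],"fingers": 100},
    {"linear": [-0.28,-0.17,-0.11],"delta_rot": [0,0,-23.6],"fingers": 100}
  ]
}}

```text
time: 1.0
tool_pos: [0.4401, 0.3028, 0.3419]
tool_rot: [0.001, 0.0, 1.0, 0.0]
contact_force: [-0.5, 0.1, 0.5]
gripper_width: 0.604
```

```bash
python3 mv.py .4327 -.2398 .26 100
```

```text
t 1.0 grasp [0.44   0.3028 0.3609] yaw 89.99 w 0.604 F [-0.5  0.1  0.5] q6 -1.11
linear [ 0.0074 -0.5426  0.1008] rot [  0.     0.07 -10.01]
```

Request:
{"fn": "apply_moves", "kwargs": {
  "commands": [
    {"linear": [0,-0.03,0],"delta_rot": [0,0,-1],"fingers": 100},
    {"linear": [0,-0.075,0],"delta_rot": [0,0,-2],"fingers": 100},
    {"linear": [0,-0.12,0],"delta_rot": [0,0,-4],"fingers": 100},
    {"linear": [0,-0.165,0],"delta_rot": [0,0,-5],"fingers": 100},
    {"linear": [0,-0.21,0],"delta_rot": [0,0,-6],"fingers": 100},
    {"linear": [0,-0.255,0],"delta_rot": [0,0,-7],"fingers": 100},
    {"linear": [0,-0.3,0],"delta_rot": [0,0,-8],"fingers": 100},
    {"linear": [0.002,-0.345,0.01],"delta_rot": [0,0,-10],"fingers": 100}
  ]
}}

```text
time: 1.8
tool_pos: [0.4369, -0.042, 0.3327]
tool_rot: [0.002, -0.088, 0.996, -0.001]
contact_force: [0.5, -0.8, -0.3]
gripper_width: 0.609
```

```bash
python3 mv.py .4327 -.2398 .22 100
```

```text
t 1.8 grasp [ 0.4368 -0.042   0.3517] yaw 100.08 w 0.609 F [ 0.5 -0.8 -0.3] q6 -2.01
linear [ 0.0391 -0.1938  0.1319] rot [-0.08  0.18  0.08]
```

Request:
{"fn": "apply_moves", "kwargs": {
  "commands": [
    {"linear": [0.008,-0.04,0.02],"delta_rot": [0,0,0],"fingers": 100},
    {"linear": [0.016,-0.08,0.04],"delta_rot": [0,0,0],"fingers": 100},
    {"linear": [0.024,-0.12,0.065],"delta_rot": [0,0,0],"fingers": 100},
    {"linear": [0.032,-0.16,0.09],"delta_rot": [0,0,0],"fingers": 100},
    {"linear": [0.037,-0.184,0.11],"delta_rot": [0,0.1,0],"fingers": 100},
    {"linear": [0.039,-0.193,0.125],"delta_rot": [0,0.1,0],"fingers": 100},
    {"linear": [0.039,-0.194,0.13],"delta_rot": [0,0.1,0],"fingers": 100},
    {"linear": [0.039,-0.194,0.13],"delta_rot": [0,0.1,0],"fingers": 100}
  ]
}}

```text
time: 2.6
tool_pos: [0.4319, -0.237, 0.2007]
tool_rot: [-0.001, -0.087, 0.996, 0.001]
contact_force: [0.1, 0.0, 0.6]
gripper_width: 0.606
```

```bash
python3 mv.py .4327 -.2398 .138 100; python3 - <<'E'
from h import *
t=eyes.grab_frame("top"); s=eyes.grab_frame("scene")
crop(t,280,190,140,100,"t1.png",5.6)
crop(s,100,110,120,90,"s1.png",6.6)
E
```

```text
t 2.6 grasp [ 0.4319 -0.2371  0.2197] yaw 100.03 w 0.606 F [0.1 0.  0.6] q6 -2.4
linear [-0.0005 -0.003   0.0817] rot [ 0.09 -0.14  0.03]
```

View pics/s1.png

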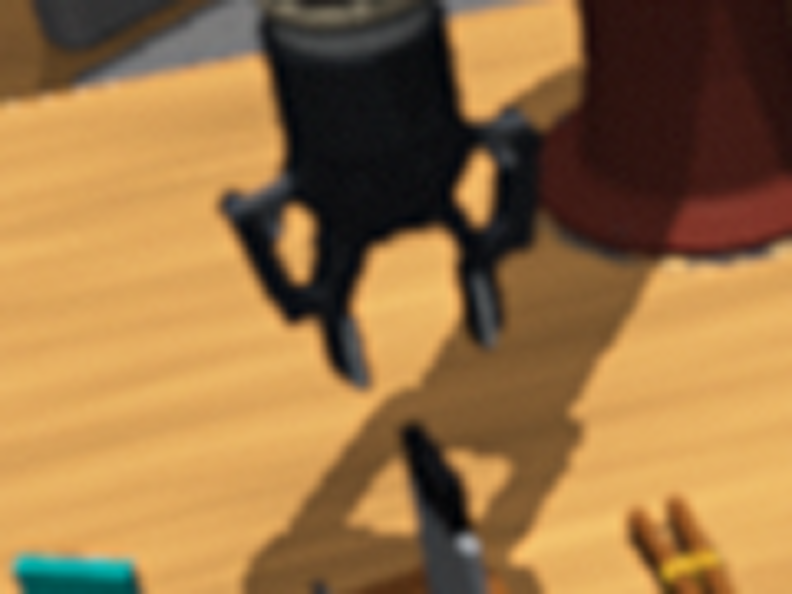

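View pics/t1.png

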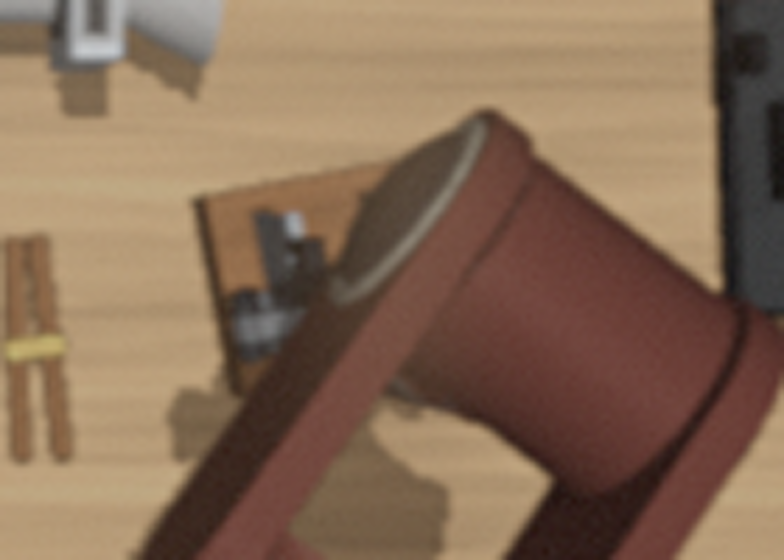

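The fingers stand on either side of the grip (scene crop: fingertips at (360,385) and (488,345), grip at (435,470)). I'll go down and close.

Request:
{"fn": "apply_moves", "kwargs": {
  "commands": [
    {"linear": [0,-0.002,0.02],"delta_rot": [0,0,0],"fingers": 100},
    {"linear": [0,-0.003,0.04],"delta_rot": [0,0,0],"fingers": 100},
    {"linear": [0,-0.003,0.06],"delta_rot": [0,0,0],"fingers": 100},
    {"linear": [0,-0.003,0.075],"delta_rot": [0,0,0],"fingers": 100},
    {"linear": [0,-0.003,0.081],"delta_rot": [0,0,0],"fingers": 100},
    {"linear": [0,-0.003,0.081],"delta_rot": [0,0,0],"fingers": 180},
    {"linear": [0,-0.003,0.081],"delta_rot": [0,0,0],"fingers": 255},
    {"linear": [0,-0.003,0.081],"delta_rot": [0,0,0],"fingers": 255}
  ]
}}

```text
time: 3.5
tool_pos: [0.4333, -0.2413, 0.1219]
tool_rot: [0.0, -0.087, 0.996, -0.001]
contact_force: [1.3, -5.3, -0.3]
gripper_width: 0.13
```

```bash
python3 mv.py .4327 -.2398 .138 100
```

```text
t 3.5 grasp [ 0.4333 -0.2413  0.1409] yaw 100.01 w 0.13 F [ 1.3 -5.3 -0.3] q6 -2.4
linear [0.0003 0.0016 0.0029] rot [-0.08  0.    0.01]
```

The opening of 0.13 is about 11–12 mm, so the grip block is held. Lifting straight up.

Request:
{"fn": "apply_moves", "kwargs": {
  "commands": [
    {"linear": [0,0,-0.005],"delta_rot": [0,0,0],"fingers": 255},
    {"linear": [0,0,-0.02],"delta_rot": [0,0,0],"fingers": 255},
    {"linear": [0,0,-0.04],"delta_rot": [0,0,0],"fingers": 255},
    {"linear": [0,0,-0.065],"delta_rot": [0,0,0],"fingers": 255},
    {"linear": [0,0,-0.09],"delta_rot": [0,0,0],"fingers": 255},
    {"linear": [0,0,-0.115],"delta_rot": [0,0,0],"fingers": 255},
    {"linear": [0,0,-0.14],"delta_rot": [0,0,0],"fingers": 255},
    {"linear": [0,0,-0.155],"delta_rot": [0,0,0],"fingers": 255}
  ]
}}

```text
time: 4.3
tool_pos: [0.4333, -0.2414, 0.2791]
tool_rot: [0.001, -0.087, 0.996, -0.002]
contact_force: [-0.0, -0.3, -2.2]
gripper_width: 0.13
```

```bash
python3 mv.py .5944 -.1421 .28 89.3;  python3 - <<'E'
from h import *
s=eyes.grab_frame("scene")
crop(s,100,80,120,90,"s2.png",6.6)
E
```

```text
t 4.3 grasp [ 0.4333 -0.2414  0.2981] yaw 100.0 w 0.13 F [-0.  -0.3 -2.2] q6 -2.4
linear [-0.1759  0.0699  0.0181] rot [-0.19  0.09 10.7 ]
```

View pics/s2.png

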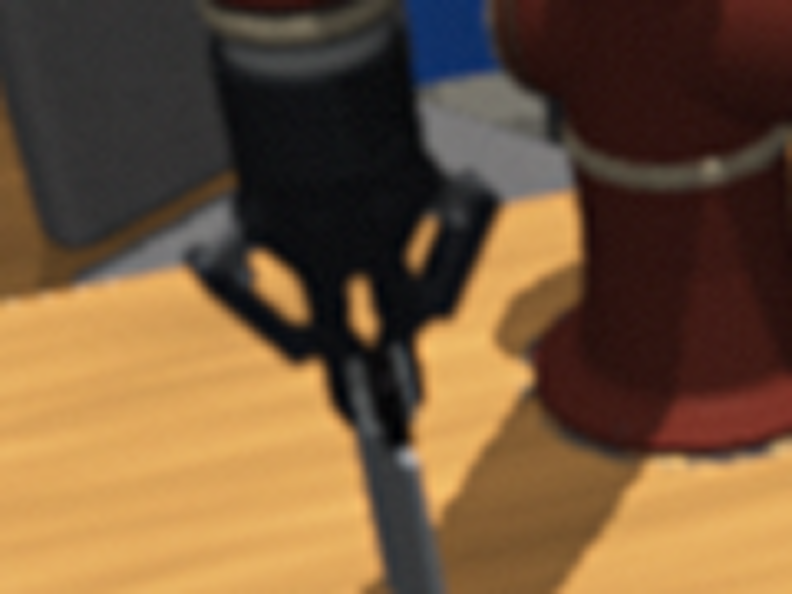

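Held (plate hanging from the fingers at crop (395,440)). Moving over the gate.

Request:
{"fn": "apply_moves", "kwargs": {
  "commands": [
    {"linear": [-0.015,0.006,0],"delta_rot": [0,0,1],"fingers": 255},
    {"linear": [-0.045,0.018,0],"delta_rot": [0,0,3],"fingers": 255},
    {"linear": [-0.08,0.032,0],"delta_rot": [0,0,5],"fingers": 255},
    {"linear": [-0.115,0.046,0],"delta_rot": [0,0,7],"fingers": 255},
    {"linear": [-0.145,0.058,0],"delta_rot": [0,0,9],"fingers": 255},
    {"linear": [-0.165,0.066,0],"delta_rot": [-0.1,0,10],"fingers": 255},
    {"linear": [-0.174,0.069,0],"delta_rot": [-0.2,0.1,10.7],"fingers": 255},
    {"linear": [-0.176,0.07,0],"delta_rot": [-0.2,0.1,10.7],"fingers": 255}
  ]
}}

```text
time: 5.15
tool_pos: [0.594, -0.141, 0.2741]
tool_rot: [-0.003, 0.006, 1.0, 0.002]
contact_force: [-0.6, -0.7, -1.8]
gripper_width: 0.134
```

```bash
python3 mv.py .5944 -.1421 .25 89.3;  python3 - <<'E'
from h import *
s=eyes.grab_frame("scene");t=eyes.grab_frame("top")
crop(s,175,130,100,120,"s3.png",5)
crop(t,260,140,100,80,"t3.png",7)
E
```

```text
t 5.15 grasp [ 0.5941 -0.1411  0.2931] yaw 89.36 w 0.134 F [-0.6 -0.7 -1.8] q6 -1.92
linear [-0.0007 -0.0013  0.0431] rot [ 0.19 -0.32  0.06]
```

View pics/s3.png

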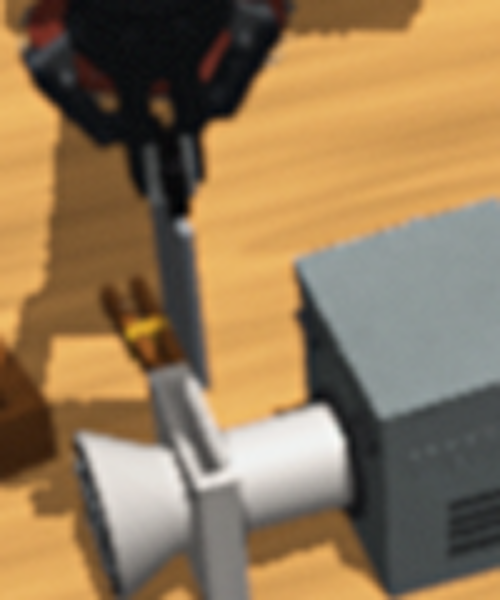

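View pics/t3.png

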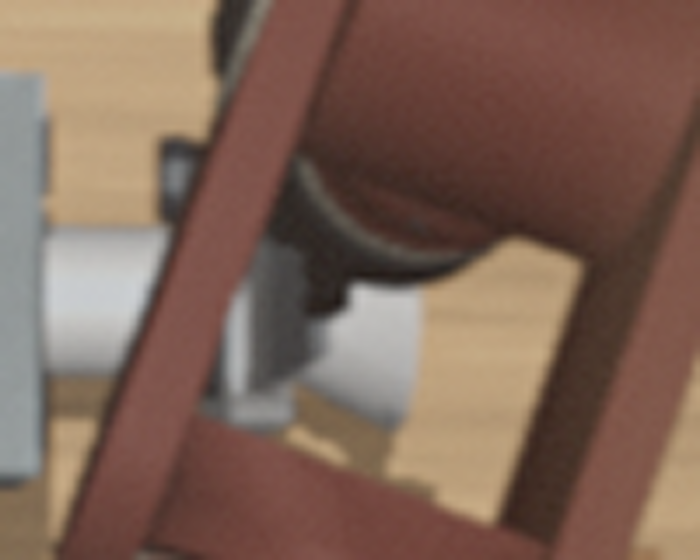

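```bash
python3 - <<'E'
from fit import *
for dz in (0,.003):
  for l in ((.038,.003,-.126),(.038,-.003,-.126),(.038,.003,-.018),(.038,-.003,-.018),(-.027,.0,.014)):
    w=T([.5941,-.1411,-.0112],l); w[2]+=.2931-dz
    u=proj("scene",w)[0]; ut=proj("top",w)[0]; print(dz,l,((u-[175,130]+.5)*5-.5).round(),((ut-[260,140]+.5)*7-.5).round())
E
```

```text
0 (0.038, 0.003, -0.126) [211. 387.] [271. 172.]
0 (0.038, -0.003, -0.126) [200. 389.] [287. 172.]
0 (0.038, 0.003, -0.018) [195. 228.] [312. 120.]
0 (0.038, -0.003, -0.018) [184. 231.] [330. 120.]
0 (-0.027, 0.0, 0.014) [149. 109.] [335. 304.]
0.003 (0.038, 0.003, -0.126) [211. 391.] [270. 173.]
0.003 (0.038, -0.003, -0.126) [201. 393.] [286. 174.]
0.003 (0.038, 0.003, -0.018) [195. 233.] [311. 122.]
0.003 (0.038, -0.003, -0.018) [184. 235.] [329. 122.]
0.003 (-0.027, 0.0, 0.014) [149. 114.] [334. 305.]
```

```bash
cat > ov.py <<'E'
from fit import *
def overlay(n,o,sz,f,boxes,name,img=None):
    img=eyes.grab_frame(n) if img is None else img
    im=cv2.resize(img[o[1]:o[1]+sz[1],o[0]:o[0]+sz[0],::-1],None,fx=f,fy=f,interpolation=cv2.INTER_CUBIC)
    for pose,z0,lo,hi,col in boxes:
        c=[(a,b,d) for a in(lo[0],hi[0]) for b in(lo[1],hi[1]) for d in(lo[2],hi[2])]
        pts=[]
        for l in c:
            w=T(pose,l);w[2]+=z0; pts.append(((proj(n,w)[0]-o+.5)*f-.5))
        for i in range(8):
            for j in range(i):
                if sum(np.array(c[i])!=np.array(c[j]))==1: cv2.line(im,tuple(map(int,pts[i])),tuple(map(int,pts[j])),col,1)
    cv2.imwrite("pics/"+name,im)
E
python3 - <<'E'
from ov import *
b=[([.5941,-.1411,-.0112],.2921,(-.038,-.003,-.126),(.038,.003,-.018),(0,255,0)),([.5941,-.1411,-.0112],.2921,(-.027,-.006,-.018),(.027,.006,.014),(0,255,255)),
([.5964,.0128,-.0127],0,(-.0405,-.1605,.11),(.0405,-.1495,.11),(0,0,255)),([.5964,.0128,-.0127],0,(-.052,-.167,0),(.052,-.143,.11),(255,0,255))]
overlay("top",(260,140),(100,80),8,b,"t4.png")
overlay("scene",(175,130),(100,120),5,b,"s4.png")
E
```

```text
(no output)
```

View pics/t4.png

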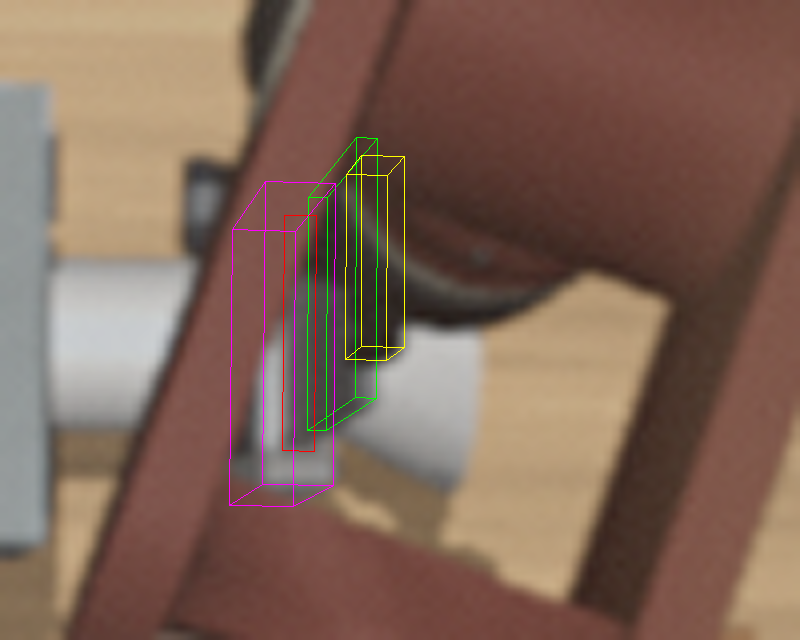

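View pics/s4.png

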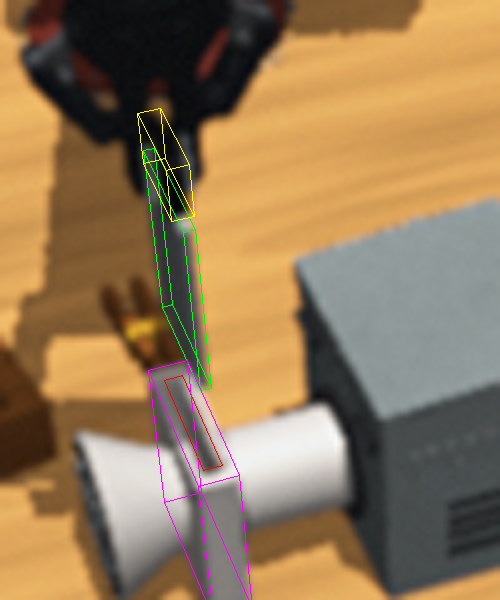

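The overlay agrees with both pictures: gate edges on the block, plate about 1 mm from plan in y. Correcting that and going down into the mouth.

Request:
{"fn": "apply_moves", "kwargs": {
  "commands": [
    {"linear": [-0.001,-0.001,0.012],"delta_rot": [0.2,-0.3,0],"fingers": 255},
    {"linear": [-0.001,-0.001,0.027],"delta_rot": [0.2,-0.3,0],"fingers": 255},
    {"linear": [-0.001,-0.001,0.04],"delta_rot": [0.2,-0.3,0],"fingers": 255},
    {"linear": [-0.001,-0.001,0.048],"delta_rot": [0.2,-0.3,0],"fingers": 255},
    {"linear": [-0.001,-0.001,0.054],"delta_rot": [0.2,-0.3,0],"fingers": 255},
    {"linear": [-0.001,-0.001,0.06],"delta_rot": [0.2,-0.3,0],"fingers": 255},
    {"linear": [-0.001,-0.001,0.066],"delta_rot": [0.2,-0.3,0],"fingers": 255},
    {"linear": [-0.001,-0.001,0.072],"delta_rot": [0.2,-0.3,0],"fingers": 255}
  ]
}}

```text
time: 6.15
tool_pos: [0.5948, -0.1422, 0.2028]
tool_rot: [0.001, 0.006, 1.0, -0.0]
contact_force: [0.2, -0.0, -1.2]
gripper_width: 0.134
```

```bash
python3 mv.py .5944 -.1421 .14 89.3;  python3 - <<'E'
from ov import *
from plant import state
overlay("scene",(175,130),(100,120),5,[],"s5.png")
E
```

```text
t 6.15 grasp [ 0.5947 -0.1422  0.2218] yaw 89.31 w 0.134 F [ 0.2 -0.  -1.2] q6 -1.92
linear [0.0005 0.0001 0.0818] rot [-0.04  0.11  0.01]
```

View pics/s5.png

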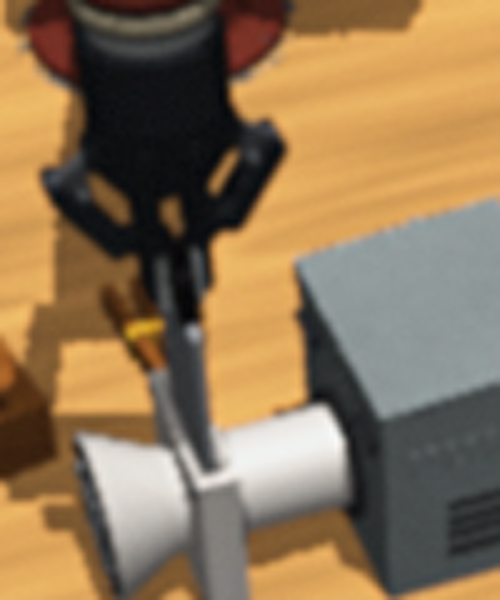

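The plate has entered the slot by about 15 mm with no contact force. Going on down.

Request:
{"fn": "apply_moves", "kwargs": {
  "commands": [
    {"linear": [0.0005,0,0.01],"delta_rot": [0,0,0],"fingers": 255},
    {"linear": [0.0005,0,0.022],"delta_rot": [0,0,0],"fingers": 255},
    {"linear": [0.0005,0,0.034],"delta_rot": [0,0,0],"fingers": 255},
    {"linear": [0.0005,0,0.046],"delta_rot": [0,0,0],"fingers": 255},
    {"linear": [0.0005,0,0.058],"delta_rot": [0,0,0],"fingers": 255},
    {"linear": [0.0005,0,0.068],"delta_rot": [0,0,0],"fingers": 255},
    {"linear": [0.0005,0,0.074],"delta_rot": [0,0,0],"fingers": 255},
    {"linear": [0.0005,0,0.078],"delta_rot": [0,0,0],"fingers": 255}
  ]
}}

```text
time: 7.0
tool_pos: [0.5942, -0.1422, 0.1245]
tool_rot: [0.001, 0.006, 1.0, -0.0]
contact_force: [1.7, -0.1, -0.9]
gripper_width: 0.129
```

```bash
python3 mv.py .5944 -.1421 .14 89.3
```

```text
t 7.0 grasp [ 0.5941 -0.1422  0.1435] yaw 89.31 w 0.129 F [ 1.7 -0.1 -0.9] q6 -1.92
linear [-0.0002  0.0001  0.0035] rot [-0.02  0.07  0.01]
```

Request:
{"fn": "apply_moves", "kwargs": {
  "commands": [
    {"linear": [0,0,0.001],"delta_rot": [0,0,0],"fingers": 255},
    {"linear": [0,0,0.002],"delta_rot": [0,0,0],"fingers": 255},
    {"linear": [0,0,0.003],"delta_rot": [0,0,0],"fingers": 255},
    {"linear": [0,0,0.0035],"delta_rot": [0,0,0],"fingers": 255},
    {"linear": [0,0,0.004],"delta_rot": [0,0,0],"fingers": 255},
    {"linear": [0,0,0.004],"delta_rot": [0,0,0],"fingers": 255},
    {"linear": [0,0,0.004],"delta_rot": [0,0,0],"fingers": 255},
    {"linear": [0,0,0.004],"delta_rot": [0,0,0],"fingers": 255}
  ]
}}

```text
time: 7.8
tool_pos: [0.5944, -0.1423, 0.1218]
tool_rot: [0.001, 0.006, 1.0, -0.0]
contact_force: [-1.2, 1.6, 4.9]
gripper_width: 0.13
```

Contact at grasp height 0.1408, the same as in the rack, so the plate is on its bottom stop. Opening and going up.

Request:
{"fn": "apply_moves", "kwargs": {
  "commands": [
    {"linear": [0,0,0.003],"delta_rot": [0,0,0],"fingers": 200},
    {"linear": [0,0,0.003],"delta_rot": [0,0,0],"fingers": 140},
    {"linear": [0,0,0.003],"delta_rot": [0,0,0],"fingers": 140},
    {"linear": [0,0,-0.01],"delta_rot": [0,0,0],"fingers": 140},
    {"linear": [0,0,-0.035],"delta_rot": [0,0,0],"fingers": 140},
    {"linear": [0,0,-0.07],"delta_rot": [0,0,0],"fingers": 140},
    {"linear": [0,0,-0.11],"delta_rot": [0,0,0],"fingers": 140},
    {"linear": [0,0,-0.15],"delta_rot": [0,0,0],"fingers": 140}
  ]
}}

```text
time: 8.6
tool_pos: [0.5938, -0.1421, 0.2733]
tool_rot: [0.001, 0.006, 1.0, -0.0]
contact_force: [0.6, 0.2, -0.4]
gripper_width: 0.448
```

```bash
python3 mv.py .5975 .117 .24 89.3;  python3 - <<'E'
from ov import *
e=[.5964,.0128,-.0127]
b=[(e,0,(-.038,-.158,.012),(.038,-.152,.12),(0,255,0)),(e,0,(-.027,-.161,.12),(.027,-.149,.152),(0,255,255)),(e,0,(-.045,.1,.13),(.045,.11,.14),(0,0,255))]
overlay("scene",(175,130),(100,120),5,b,"s6.png")
E
```

```text
t 8.6 grasp [ 0.5938 -0.142   0.2923] yaw 89.31 w 0.448 F [ 0.6  0.2 -0.4] q6 -1.92
linear [-0.0005  0.2591  0.0521] rot [-0.04  0.11  0.01]
```

View pics/s6.png

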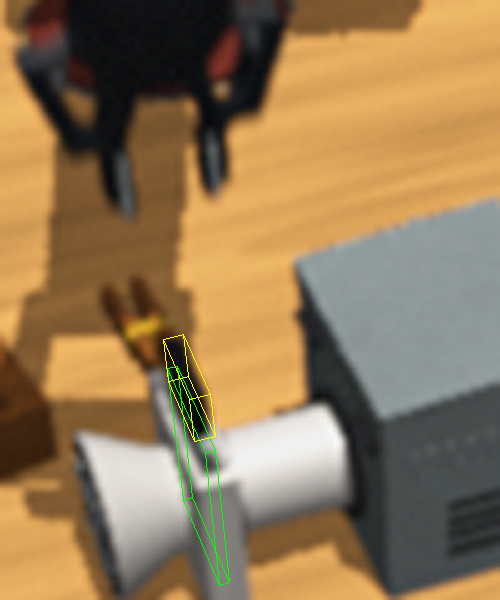

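The shutter matches its predicted home pose, with the grip inside the yellow box. Now over to the handle with a narrower opening.

Request:
{"fn": "apply_moves", "kwargs": {
  "commands": [
    {"linear": [0,0.03,0],"delta_rot": [0,0,0],"fingers": 178},
    {"linear": [0,0.07,0],"delta_rot": [0,0,0],"fingers": 178},
    {"linear": [0,0.115,0],"delta_rot": [0,0,0],"fingers": 178},
    {"linear": [0,0.16,0],"delta_rot": [0,0,0],"fingers": 178},
    {"linear": [0,0.205,0],"delta_rot": [0,0,0],"fingers": 178},
    {"linear": [0,0.24,0.01],"delta_rot": [0,0,0],"fingers": 178},
    {"linear": [0,0.256,0.03],"delta_rot": [0,0.1,0],"fingers": 178},
    {"linear": [0,0.259,0.05],"delta_rot": [0,0.1,0],"fingers": 178}
  ]
}}

```text
time: 9.45
tool_pos: [0.5975, 0.1193, 0.2218]
tool_rot: [0.001, 0.004, 1.0, 0.0]
contact_force: [0.5, -0.0, -0.2]
gripper_width: 0.302
```

```bash
python3 mv.py .5975 .117 .145 89.3;  python3 - <<'E'
from ov import *
e=[.5964,.0128,-.0127]
overlay("scene",(230,110),(120,120),5,[(e,0,(-.045,.099,.135),(.045,.109,.1446),(0,0,255))],"s7.png")
overlay("top",(170,130),(120,100),6,[(e,0,(-.045,.099,.135),(.045,.109,.1446),(0,0,255))],"t7.png")
E
```

```text
t 9.45 grasp [0.5975 0.1193 0.2408] yaw 89.49 w 0.302 F [ 0.5 -0.  -0.2] q6 -1.49
linear [ 0.0002 -0.0023  0.0958] rot [0.01 0.13 0.19]
```

View pics/s7.png

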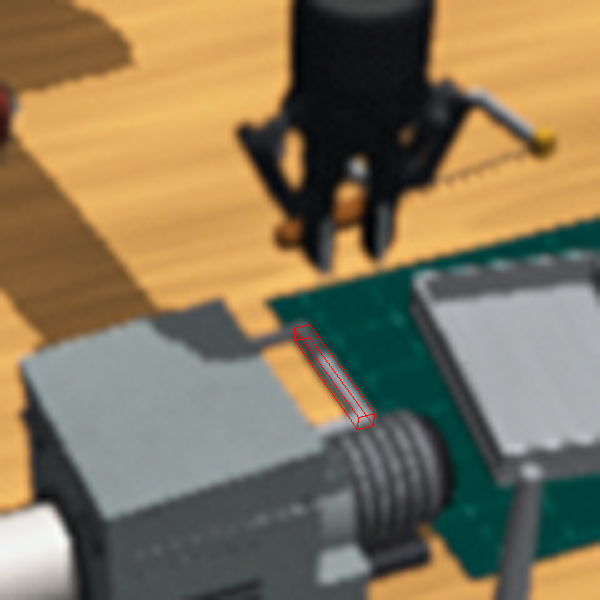

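View pics/t7.png

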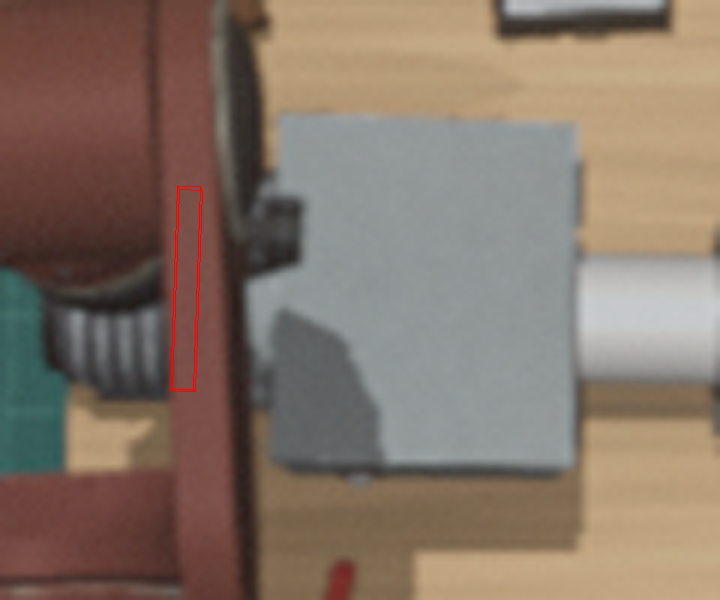

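The handle bar lies exactly under the overlay (scene crop (300,330) to (370,420)), with the fingers on either side of it. Going down and gripping.

Request:
{"fn": "apply_moves", "kwargs": {
  "commands": [
    {"linear": [0,-0.002,0.02],"delta_rot": [0,0,0],"fingers": 178},
    {"linear": [0,-0.002,0.045],"delta_rot": [0,0,0],"fingers": 178},
    {"linear": [0,-0.002,0.068],"delta_rot": [0,0,0],"fingers": 178},
    {"linear": [0,-0.002,0.084],"delta_rot": [0,0,0],"fingers": 178},
    {"linear": [0,-0.002,0.093],"delta_rot": [0,0,0],"fingers": 178},
    {"linear": [0,-0.002,0.096],"delta_rot": [0,0,0],"fingers": 220},
    {"linear": [0,-0.002,0.096],"delta_rot": [0,0,0],"fingers": 255},
    {"linear": [0,-0.002,0.096],"delta_rot": [0,0,0],"fingers": 255}
  ]
}}

```text
time: 10.35
tool_pos: [0.5971, 0.1161, 0.1254]
tool_rot: [-0.0, 0.006, 1.0, 0.001]
contact_force: [-2.2, 5.2, -2.3]
gripper_width: 0.092
```

```bash
python3 mv.py .5975 .117 .145 89.3; python3 - <<'E'
import numpy as np
a0=.0505
f=lambda a:np.array([170*np.cos(a)-16*np.sin(a),170*np.sin(a)+16*np.cos(a)])
for a in np.arange(.05,1.7,.08): print(round(a,2),(f(a)-f(a0)).round(1))
E
```

```text
t 10.35 grasp [0.5971 0.1161 0.1444] yaw 89.32 w 0.092 F [-2.2  5.2 -2.3] q6 -1.49
linear [-0.0004  0.0009 -0.0006] rot [ 0.13 -0.02  0.02]
0.05 [ 0.  -0.1]
0.13 [-2.5 13.3]
0.21 [-6.  26.5]
0.29 [-10.6  39.4]
0.37 [-16.3  51.8]
0.45 [-22.9  63.8]
0.53 [-30.4  75.2]
0.61 [-38.8  85.9]
0.69 [-48.  96.]
0.77 [-58.1 105.3]
0.85 [-68.8 113.7]
0.93 [-80.2 121.3]
1.01 [-92.1 127.9]
1.09 [-104.5  133.6]
1.17 [-117.4  138.2]
1.25 [-130.6  141.8]
1.33 [-144.   144.3]
1.41 [-157.6  145.8]
1.49 [-171.2  146.2]
1.57 [-184.8  145.5]
1.65 [-198.4  143.6]
```

The bar is held. Following the arc about the hinge, first part.

Request:
{"fn": "apply_moves", "kwargs": {
  "commands": [
    {"linear": [0,-0.001,-0.007],"delta_rot": [0,0,0],"fingers": 255},
    {"linear": [0,-0.004,-0.02],"delta_rot": [0,0,0],"fingers": 255},
    {"linear": [0,-0.008,-0.033],"delta_rot": [0,0,0],"fingers": 255},
    {"linear": [0,-0.0135,-0.046],"delta_rot": [0,0,0],"fingers": 255},
    {"linear": [0,-0.0195,-0.058],"delta_rot": [0,0,0],"fingers": 255},
    {"linear": [0,-0.0265,-0.0695],"delta_rot": [0,0,0],"fingers": 255},
    {"linear": [0,-0.0345,-0.0805],"delta_rot": [0,0,0],"fingers": 255},
    {"linear": [0,-0.0388,-0.0859],"delta_rot": [0,0,0],"fingers": 255}
  ]
}}

```text
time: 11.15
tool_pos: [0.5967, 0.0753, 0.2126]
tool_rot: [0.0, 0.006, 1.0, -0.0]
contact_force: [-1.7, 4.6, -1.6]
gripper_width: 0.096
```

```bash
python3 mv.py .5975 .117 .145 89.3; python3 - <<'E'
from ov import *
overlay("scene",(200,70),(150,150),4,[],"s8.png")
E
```

```text
t 11.15 grasp [0.5967 0.0753 0.2316] yaw 89.27 w 0.096 F [-1.7  4.6 -1.6] q6 -1.56
linear [-0.0002  0.0417  0.0865] rot [-0.01  0.01 -0.03]
```

View pics/s8.png

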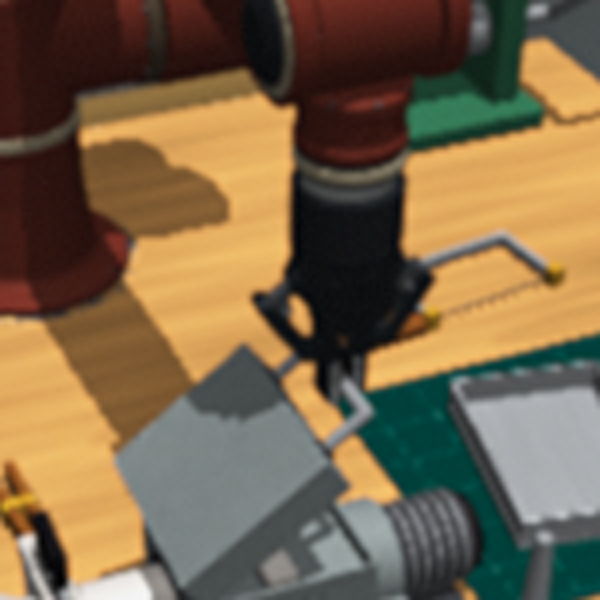

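The flap follows and stands at about 0.6 rad with small forces. Continuing.

Request:
{"fn": "apply_moves", "kwargs": {
  "commands": [
    {"linear": [0,-0.0045,-0.005],"delta_rot": [0,0,0],"fingers": 255},
    {"linear": [0,-0.014,-0.0149],"delta_rot": [0,0,0],"fingers": 255},
    {"linear": [0,-0.0245,-0.0237],"delta_rot": [0,0,0],"fingers": 255},
    {"linear": [0,-0.0356,-0.0317],"delta_rot": [0,0,0],"fingers": 255},
    {"linear": [0,-0.0472,-0.0388],"delta_rot": [0,0,0],"fingers": 255},
    {"linear": [0,-0.0594,-0.0449],"delta_rot": [0,0,0],"fingers": 255},
    {"linear": [0,-0.072,-0.0501],"delta_rot": [0,0,0],"fingers": 255},
    {"linear": [0,-0.0786,-0.0523],"delta_rot": [0,0,0],"fingers": 255}
  ]
}}

```text
time: 12.0
tool_pos: [0.5959, -0.0032, 0.265]
tool_rot: [0.001, 0.006, 1.0, -0.0]
contact_force: [-3.3, 4.7, 3.4]
gripper_width: 0.085
```

```bash
python3 mv.py .5975 -.082 .288 89.3
```

```text
t 12.0 grasp [ 0.5959 -0.0032  0.284 ] yaw 89.27 w 0.085 F [-3.3  4.7  3.4] q6 -1.69
linear [-0.0026 -0.0788 -0.004 ] rot [-0.01  0.06 -0.03]
```

Request:
{"fn": "apply_moves", "kwargs": {
  "commands": [
    {"linear": [0,-0.0065,-0.0018],"delta_rot": [0,0,0],"fingers": 255},
    {"linear": [0,-0.0198,-0.005],"delta_rot": [0,0,0],"fingers": 255},
    {"linear": [0,-0.0335,-0.007],"delta_rot": [0,0,0],"fingers": 255},
    {"linear": [0,-0.047,-0.0079],"delta_rot": [0,0,0],"fingers": 255},
    {"linear": [0,-0.0605,-0.0078],"delta_rot": [0,0,0],"fingers": 255},
    {"linear": [0,-0.0735,-0.0065],"delta_rot": [0,0,0],"fingers": 255},
    {"linear": [0,-0.081,-0.0054],"delta_rot": [0,0,0],"fingers": 255},
    {"linear": [0,-0.081,-0.0054],"delta_rot": [0,0,0],"fingers": 255}
  ]
}}

```text
time: 12.8
tool_pos: [0.5952, -0.0861, 0.2701]
tool_rot: [0.001, 0.007, 1.0, -0.003]
contact_force: [-2.2, -2.6, 4.8]
gripper_width: 0.087
```

```bash
python3 mv.py .5975 -.082 .288 89.3; python3 - <<'E'
from ov import *
overlay("scene",(180,50),(150,180),3.3,[],"s9.png")
E
```

```text
t 12.8 grasp [ 0.5951 -0.0861  0.2891] yaw 89.19 w 0.087 F [-2.2 -2.6  4.8] q6 -1.82
linear [-0.0023  0.0042  0.0011] rot [-0.29  0.11 -0.11]
```

View pics/s9.png

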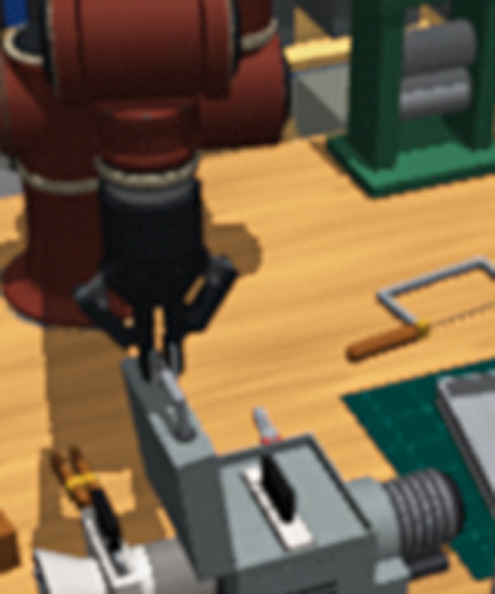

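The flap is upright and slightly leaning back, and the cassette with its black grip is visible. Releasing and going straight up.

Request:
{"fn": "apply_moves", "kwargs": {
  "commands": [
    {"linear": [0,0,0],"delta_rot": [0,0,0],"fingers": 200},
    {"linear": [0,0,0],"delta_rot": [0,0,0],"fingers": 178},
    {"linear": [0,0,0],"delta_rot": [0,0,0],"fingers": 178},
    {"linear": [0,0,-0.015],"delta_rot": [0,0,0],"fingers": 178},
    {"linear": [0,0,-0.035],"delta_rot": [0,0,0],"fingers": 178},
    {"linear": [0,0,-0.06],"delta_rot": [0,0,0],"fingers": 178},
    {"linear": [0,0,-0.065],"delta_rot": [0,0,0],"fingers": 178},
    {"linear": [0,0,-0.065],"delta_rot": [0,0,0],"fingers": 178}
  ]
}}

```text
time: 13.65
tool_pos: [0.5954, -0.0836, 0.3356]
tool_rot: [0.002, 0.006, 1.0, -0.001]
contact_force: [0.6, -0.0, -0.2]
gripper_width: 0.3
```

```bash
python3 mv.py .5964 .0128 .24 89.3; python3 - <<'E'
from ov import *
e=[.5964,.0128,-.0127]
b=[(e,0,(-.03,-.006,.105),(.03,.006,.141),(0,255,255)),(e,0,(-.055,-.011,.105),(.055,.011,.105),(0,255,0))]
overlay("scene",(200,100),(120,140),4.2,b,"s10.png")
overlay("top",(190,120),(120,100),6,b,"t10.png")
E
```

```text
t 13.65 grasp [ 0.5954 -0.0835  0.3546] yaw 89.32 w 0.3 F [ 0.6 -0.  -0.2] q6 -1.82
linear [0.0005 0.0965 0.1144] rot [-0.08  0.17  0.02]
```

View pics/s10.png

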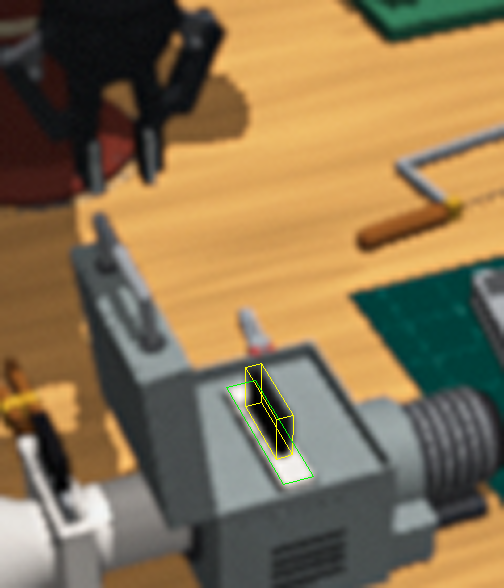

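View pics/t10.png

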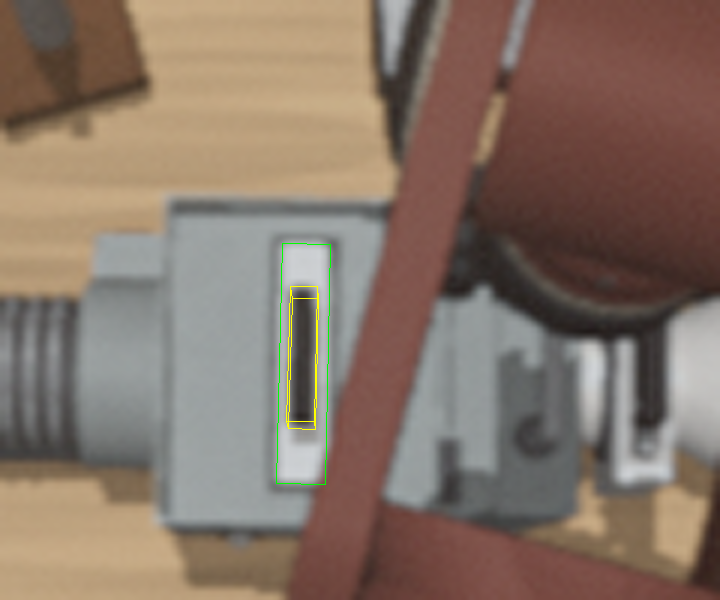

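The flap stands open by itself, and the cassette lies at its predicted place (overlay on the grip and frame). Moving over it and down.

Request:
{"fn": "apply_moves", "kwargs": {
  "commands": [
    {"linear": [0,0.03,0],"delta_rot": [0,0,0],"fingers": 150},
    {"linear": [0,0.065,0],"delta_rot": [0,0,0],"fingers": 150},
    {"linear": [0,0.09,0.005],"delta_rot": [0,0.1,0],"fingers": 150},
    {"linear": [0,0.096,0.025],"delta_rot": [0,0.1,0],"fingers": 150},
    {"linear": [0,0.0965,0.055],"delta_rot": [0,0.1,0],"fingers": 150},
    {"linear": [0,0.0965,0.085],"delta_rot": [0,0.1,0],"fingers": 150},
    {"linear": [0,0.0965,0.11],"delta_rot": [0,0.1,0],"fingers": 150},
    {"linear": [0,0.0965,0.114],"delta_rot": [0,0.1,0],"fingers": 150}
  ]
}}

```text
time: 14.55
tool_pos: [0.5927, 0.0133, 0.2132]
tool_rot: [-0.006, 0.006, 1.0, 0.0]
contact_force: [-0.3, 0.3, -0.1]
gripper_width: 0.41
```

```bash
python3 mv.py .5964 .0128 .127 89.3
```

```text
t 14.55 grasp [0.5929 0.0133 0.2322] yaw 89.31 w 0.41 F [-0.3  0.3 -0.1] q6 -1.66
linear [-0.005  -0.0005  0.1051] rot [ 0.02 -0.71  0.01]
```

Request:
{"fn": "apply_moves", "kwargs": {
  "commands": [
    {"linear": [-0.001,0,0.02],"delta_rot": [0,-0.2,0],"fingers": 150},
    {"linear": [-0.002,0,0.042],"delta_rot": [0,-0.2,0],"fingers": 150},
    {"linear": [-0.002,0,0.062],"delta_rot": [0,-0.2,0],"fingers": 150},
    {"linear": [-0.002,0,0.08],"delta_rot": [0,-0.2,0],"fingers": 150},
    {"linear": [-0.002,0,0.09],"delta_rot": [0,-0.2,0],"fingers": 150},
    {"linear": [-0.002,0,0.095],"delta_rot": [0,-0.2,0],"fingers": 150},
    {"linear": [-0.002,0,0.095],"delta_rot": [0,-0.2,0],"fingers": 150},
    {"linear": [-0.002,0,0.095],"delta_rot": [0,-0.2,0],"fingers": 150}
  ]
}}

```text
time: 15.35
tool_pos: [0.5984, 0.0128, 0.1257]
tool_rot: [0.002, 0.006, 1.0, -0.0]
contact_force: [0.6, 0.6, 0.5]
gripper_width: 0.411
```

```bash
python3 mv.py .5964 .0128 .127 89.3
```

```text
t 15.35 grasp [0.5984 0.0128 0.1447] yaw 89.3 w 0.411 F [0.6 0.6 0.5] q6 -1.66
linear [0.0021 0.     0.0177] rot [-0.04  0.18  0.  ]
```

Request:
{"fn": "apply_moves", "kwargs": {
  "commands": [
    {"linear": [0.002,0,0.008],"delta_rot": [0,0.2,0],"fingers": 150},
    {"linear": [0.002,0,0.014],"delta_rot": [0,0.2,0],"fingers": 150},
    {"linear": [0.002,0,0.0175],"delta_rot": [0,0.2,0],"fingers": 150},
    {"linear": [0.002,0,0.0175],"delta_rot": [0,0.2,0],"fingers": 200},
    {"linear": [0.002,0,0.0175],"delta_rot": [0,0.2,0],"fingers": 255},
    {"linear": [0.002,0,0.0175],"delta_rot": [0,0.2,0],"fingers": 255},
    {"linear": [0.002,0,0.0175],"delta_rot": [0,0.2,0],"fingers": 255},
    {"linear": [0.002,0,0.0175],"delta_rot": [0,0.2,0],"fingers": 255}
  ]
}}

```text
time: 16.15
tool_pos: [0.5956, 0.0129, 0.1068]
tool_rot: [-0.001, 0.006, 1.0, -0.0]
contact_force: [0.2, -0.2, -3.4]
gripper_width: 0.133
```

```bash
python3 mv.py .5964 .0128 .127 89.3
```

```text
t 16.15 grasp [0.5956 0.0129 0.1258] yaw 89.31 w 0.133 F [ 0.2 -0.2 -3.4] q6 -1.66
linear [-0.0008 -0.0001 -0.0012] rot [-0.03 -0.14  0.01]
```

Gripped (0.133, about 12 mm). Drawing the cassette straight up.

Request:
{"fn": "apply_moves", "kwargs": {
  "commands": [
    {"linear": [0,0,-0.005],"delta_rot": [0,0,0],"fingers": 255},
    {"linear": [0,0,-0.018],"delta_rot": [0,0,0],"fingers": 255},
    {"linear": [0,0,-0.035],"delta_rot": [0,0,0],"fingers": 255},
    {"linear": [0,0,-0.055],"delta_rot": [0,0,0],"fingers": 255},
    {"linear": [0,0,-0.075],"delta_rot": [0,0,0],"fingers": 255},
    {"linear": [0,0,-0.095],"delta_rot": [0,0,0],"fingers": 255},
    {"linear": [0,0,-0.115],"delta_rot": [0,0,0],"fingers": 255},
    {"linear": [0,0,-0.135],"delta_rot": [0,0,0],"fingers": 255}
  ]
}}

```text
time: 16.95
tool_pos: [0.5964, 0.0129, 0.2452]
tool_rot: [0.0, 0.006, 1.0, -0.0]
contact_force: [0.7, -0.8, -2.3]
gripper_width: 0.129
```

Request:
{"fn": "apply_moves", "kwargs": {
  "commands": [
    {"linear": [0,0,-0.01],"delta_rot": [0,0,0],"fingers": 255},
    {"linear": [0,0,-0.018],"delta_rot": [0,0,0],"fingers": 255},
    {"linear": [0,0,-0.022],"delta_rot": [0,0,0],"fingers": 255},
    {"linear": [0,0,-0.022],"delta_rot": [0,0,0],"fingers": 255},
    {"linear": [0,0,-0.022],"delta_rot": [0,0,0],"fingers": 255},
    {"linear": [0,0,-0.022],"delta_rot": [0,0,0],"fingers": 255},
    {"linear": [0,0,-0.022],"delta_rot": [0,0,0],"fingers": 255},
    {"linear": [0,0,-0.022],"delta_rot": [0,0,0],"fingers": 255}
  ]
}}

```text
time: 17.75
tool_pos: [0.5959, 0.013, 0.2635]
tool_rot: [-0.001, 0.006, 1.0, -0.0]
contact_force: [1.3, 1.4, -1.3]
gripper_width: 0.13
```

```bash
python3 mv.py .501 .334 .28 80.4; python3 - <<'E'
from ov import *
overlay("scene",(180,60),(160,170),3.5,[],"s11.png")
overlay("top",(90,150),(130,110),6,[([.501,.334,-.167],0,(-.1,-.07,.0),(.1,.07,.03),(0,0,255))],"t11.png")
E
```

```text
t 17.75 grasp [0.596  0.013  0.2825] yaw 89.31 w 0.13 F [ 1.3  1.4 -1.3] q6 -1.66
linear [0.0988 0.3198 0.0026] rot [-0.04 -0.16  8.91]
```

View pics/s11.png

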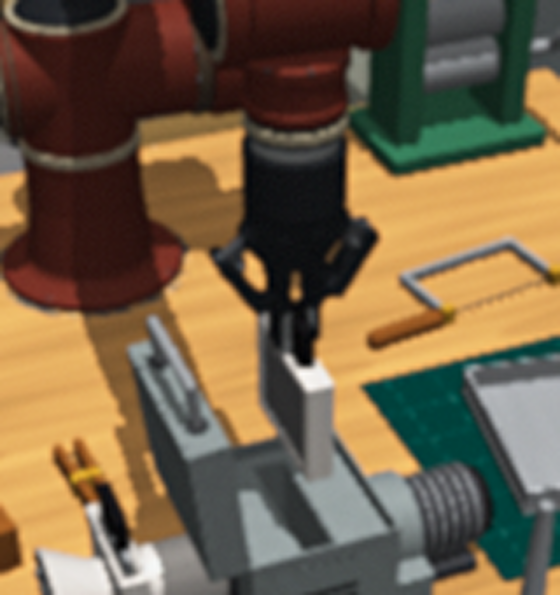

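View pics/t11.png

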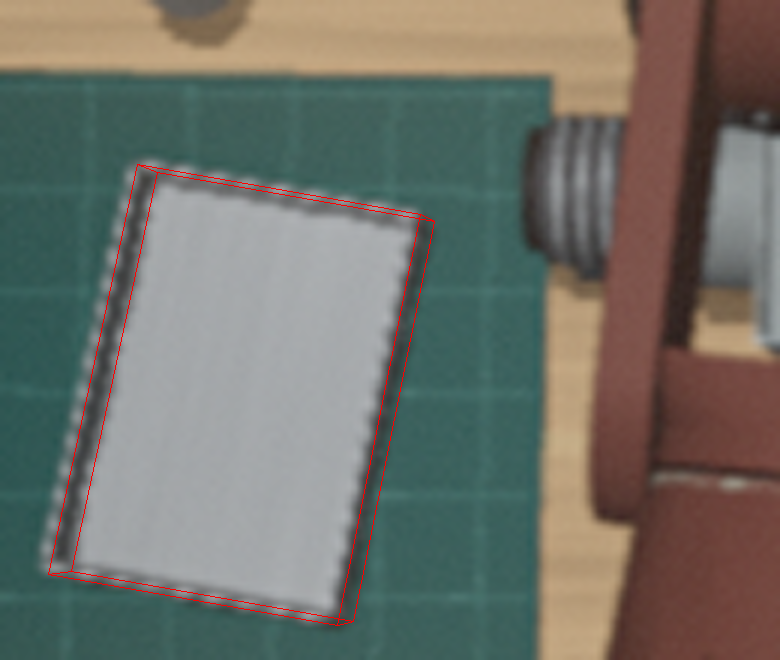

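The cassette is out, upright and clear of the box (lower edge at crop (305,475)), and the flap and shutter are unchanged. The pan outline fits to about 2 mm. Carrying over.

Request:
{"fn": "apply_moves", "kwargs": {
  "commands": [
    {"linear": [0.002,0.006,0],"delta_rot": [0,0,0],"fingers": 255},
    {"linear": [0.006,0.02,0],"delta_rot": [0,0,0.5],"fingers": 255},
    {"linear": [0.013,0.042,0],"delta_rot": [0,0,1],"fingers": 255},
    {"linear": [0.021,0.068,0],"delta_rot": [0,0,2],"fingers": 255},
    {"linear": [0.029,0.094,0],"delta_rot": [0,0,3],"fingers": 255},
    {"linear": [0.037,0.12,0],"delta_rot": [0,0,4],"fingers": 255},
    {"linear": [0.045,0.146,0],"delta_rot": [0,0,5],"fingers": 255},
    {"linear": [0.053,0.172,0],"delta_rot": [0,0,6],"fingers": 255}
  ]
}}

```text
time: 18.65
tool_pos: [0.5445, 0.187, 0.2642]
tool_rot: [-0.001, 0.059, 0.998, -0.0]
contact_force: [1.0, -0.6, -1.8]
gripper_width: 0.131
```

```bash
python3 mv.py .501 .334 .28 80.4
```

```text
t 18.65 grasp [0.5446 0.187  0.2832] yaw 83.27 w 0.131 F [ 1.  -0.6 -1.8] q6 -1.25
linear [0.0604 0.1409 0.0032] rot [-0.03 -0.1   2.87]
```

Request:
{"fn": "apply_moves", "kwargs": {
  "commands": [
    {"linear": [0.01,0.024,0],"delta_rot": [0,0,0.5],"fingers": 255},
    {"linear": [0.021,0.049,0],"delta_rot": [0,0,1],"fingers": 255},
    {"linear": [0.032,0.074,0],"delta_rot": [0,0,1.5],"fingers": 255},
    {"linear": [0.042,0.098,0],"delta_rot": [0,0,2],"fingers": 255},
    {"linear": [0.051,0.118,0],"delta_rot": [0,0,2.5],"fingers": 255},
    {"linear": [0.057,0.132,0],"delta_rot": [0,0,2.9],"fingers": 255},
    {"linear": [0.06,0.139,0],"delta_rot": [0,0,2.9],"fingers": 255},
    {"linear": [0.06,0.141,0],"delta_rot": [0,0,2.9],"fingers": 255}
  ]
}}

```text
time: 19.45
tool_pos: [0.5015, 0.3334, 0.264]
tool_rot: [-0.001, 0.083, 0.997, -0.0]
contact_force: [0.5, 0.4, -2.7]
gripper_width: 0.134
```

Request:
{"fn": "apply_moves", "kwargs": {
  "commands": [
    {"linear": [0,0,0.008],"delta_rot": [0,0,0],"fingers": 255},
    {"linear": [0,0,0.022],"delta_rot": [0,0,0],"fingers": 255},
    {"linear": [0,0,0.04],"delta_rot": [0,0,0],"fingers": 255},
    {"linear": [0,0,0.058],"delta_rot": [0,0,0],"fingers": 255},
    {"linear": [0,0,0.074],"delta_rot": [0,0,0],"fingers": 255},
    {"linear": [0,0,0.086],"delta_rot": [0,0,0],"fingers": 255},
    {"linear": [0,0,0.094],"delta_rot": [0,0,0],"fingers": 255},
    {"linear": [0,0,0.096],"delta_rot": [0,0,0],"fingers": 255}
  ]
}}

```text
time: 20.25
tool_pos: [0.5014, 0.3322, 0.1666]
tool_rot: [-0.002, 0.084, 0.996, -0.001]
contact_force: [0.5, 0.5, -2.1]
gripper_width: 0.134
```

Request:
{"fn": "apply_moves", "kwargs": {
  "commands": [
    {"linear": [0,0,0],"delta_rot": [0,0,0],"fingers": 255},
    {"linear": [0,0,0],"delta_rot": [0,0,0],"fingers": 255},
    {"linear": [0,0,0],"delta_rot": [0,0,0],"fingers": 255},
    {"linear": [0,0,0],"delta_rot": [0,0,0],"fingers": 255},
    {"linear": [0,0,0],"delta_rot": [0,0,0],"fingers": 255},
    {"linear": [0,0,0],"delta_rot": [0,0,0],"fingers": 255},
    {"linear": [0,0,0],"delta_rot": [0,0,0],"fingers": 255},
    {"linear": [0,0,0],"delta_rot": [0,0,0],"fingers": 255}
  ]
}}

```text
time: 21.05
tool_pos: [0.5018, 0.3326, 0.168]
tool_rot: [-0.001, 0.084, 0.996, -0.0]
contact_force: [0.3, 0.6, -2.3]
gripper_width: 0.13
```

```bash
python3 mv.py .501 .334 .187 80.4; python3 - <<'E'
from ov import *
p=q(state()["tool_rot"]); g=np.array(state()["tool_pos"])
pan=([.501,.334,-.167],0,(-.1,-.07,.0),(.1,.07,.03),(0,0,255))
f=([g[0],g[1],-.167],g[2]+.019,(-.055,-.011,-.11),(.055,.011,-.02),(0,255,0))
overlay("scene",(270,60),(150,150),4,[pan,f],"s12.png")
overlay("top",(90,130),(250,130),3.2,[pan,f],"t12.png")
overlay("scene",(170,120),(120,130),4.5,[],"s13.png")
E
```

```text
t 21.05 grasp [0.5018 0.3326 0.187 ] yaw 80.41 w 0.13 F [ 0.3  0.6 -2.3] q6 -0.94
linear [0.001  0.0013 0.    ] rot [-0.05 -0.11  0.01]
```

View pics/s12.png

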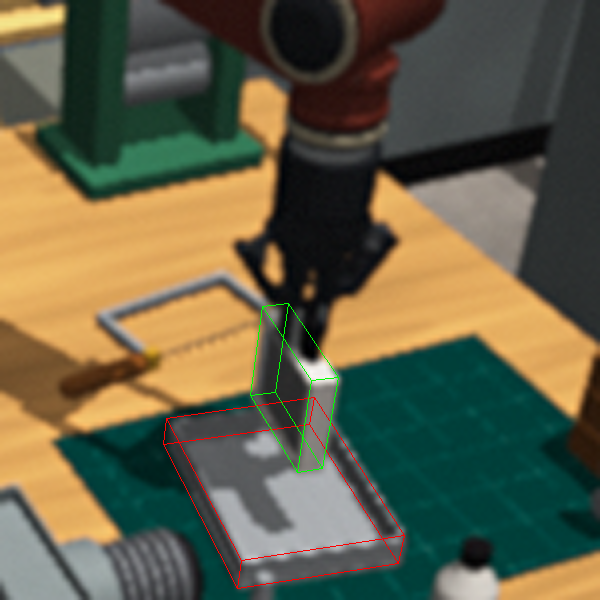

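View pics/t12.png

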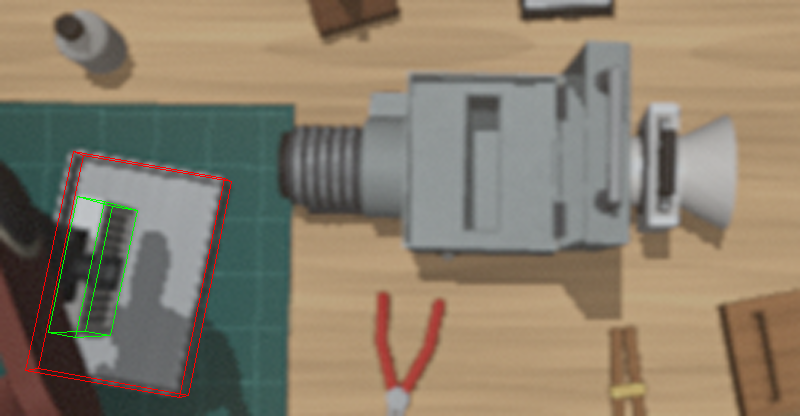

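View pics/s13.png

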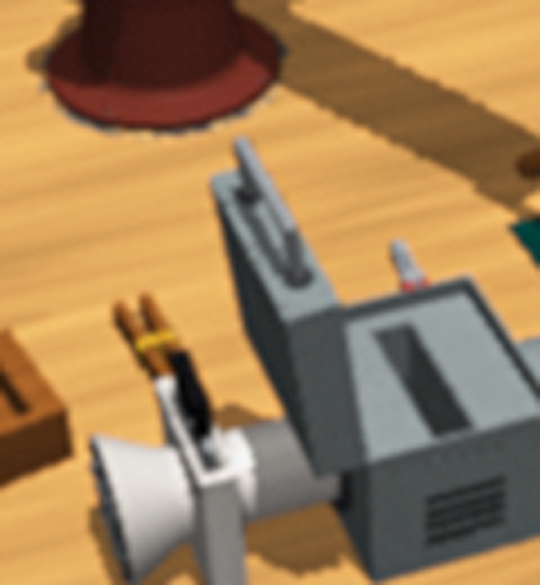

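The cassette matches its overlay, upright, with its lower edge about 46 mm above the pan's rim and well inside it. The flap is open and the shutter is home. Handing in.

```bash
python3 -c "
from plant import job_done
print(job_done())"
```

```text
the job is handed in; nothing more can be done
None
```

The job is finished and handed in at about 21 s of the 72 s allowed; handing in gives no verdict.

- **Shutter:** I took it from the rack's left slot, lowered it into the gate until it touched bottom (about 5 N of contact force, at the same grip height as in the rack), and let it go. Its grip matched the predicted home pose in the scene camera's picture.
- **Flap:** I held the handle and swung it along its arc to about 1.67 rad by dead reckoning from the handle position. After release it stood open by itself and was still open in the last pictures.
- **Filter:** I drew it straight up and carried it upright to the pan. It is held near the pan's centre with its lower edge at about z = 0.077 m, which is about 46 mm above the rim.
- **Last checks:** The tool was within 0.2° of vertical and had moved about 1.5 mm over the last 0.8 s hold. The gripper opening of 0.13 matches the 12 mm grip. The overlays showed the cassette's whole length inside the pan.

None of the checks failed. The largest disagreement was about 2 mm between the fitted and the seen pan outline, well inside the tolerance. The pan and the other things I could see looked unmoved.

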